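# Two portions of walnuts from the slide-gate dispenser

### The arm

A 6-joint arm with a two-finger parallel gripper is mounted at the origin on the work surface. World frame = base frame: x ahead of the robot, y to its left, z up, the work surface at z = 0. Lengths are in m, angles in rad, forces in N, time in s.
With the tool pointing down it reaches from about 0.3 to 0.95 m from the base axis. Payload 3.1 kg.
Tool frame: the origin (TCP) lies midway between the tips of the shut fingers; the grasp point (between the pads) lies 19 mm behind it (env.hold_point_z is the distance from the TCP to the grasp point, in m); z points along the fingers, y is the line along which they close (so a half turn about z gives the same grasp; the last joint's range is limited). The gripper opens to 85 mm and grips with 20 to 120 N. Pads are 22 mm wide; open, the fingers measure 114 mm over their backs; the gripper's body (76 mm by 85 mm) begins 54 mm behind the grasp point. The pads swing forward as they close: fully open they stand 13 mm farther back than shut.
Start: joints at [-1.32, 0.308, 1.634, -0, 1.2, -0.07], TCP at [0.197, -0.593, 0.231] pointing down, gripper open.
Joint ranges: [-3.06, 3.06], [-0.79, 1.96], [0.05, 2.63], [-1.19, 4.34], [0.05, 2.64], [-2.94, 2.94]. Speed limits (rad/s): [2.79, 2.79, 3.14, 3.14, 3.14, 3.14].

### API

Orientations are given as a rotation vector (axis times angle).
In Python, from cell import status, vision, env gives the robot as it stands.
- The arm moves only by the shell command python3 -m inch 'ROWS' [FORCE]. ROWS is a JSON object of lists of equal length, an entry for each row: "gripper": the finger opening in m, from 0 to 0.0854; "delta_pos": the shift along the world's x, y, z in m, a list of three; "twist": the turn, a rotation vector about the world's x, y, z in degrees, a list of three. In form: {"gripper": [gripper, ...], "delta_pos": [[x, y, z], ...], "twist": [[rx, ry, rz], ...]}. A call has 1 to 8 rows; each row is the pose to reach, as a shift and turn from the pose commanded when the call began; what a row does not reach only later rows make up. A row lasts 1/10 s, in which the tool goes at most 50 mm and 8.59 degrees, less where a joint would pass 70% of its speed; a pose out of reach is approached as far as the arm can. A call with a gripper value outside its range is refused whole. The fingers move at their own pace and stop on an object; FORCE is the grip in N (left out, the last holds). Time passes only in rows, so rows that repeat a pose let the fingers close. It gives the time, the measured TCP pose, the force, the opening and the grip force at its end, in the units of the state.
- status.read_state(): the state, without advancing time (a new reading comes with each control period).
- vision.snapshot(name): name is "side" or "top" or "wrist"; returns the picture (480x640x3 uint8, red, green, blue); there is no depth.
- vision.calibration(name): a dict with "fx", "fy", "cx", "cy" (pixels), "D" ([k1, k2, p1, p2, k3] as OpenCV has them; the pictures are not rectified), "R" (3x3) and "t" (3): a world point X has camera coordinates R X + t. Camera axes: x right, y down, z forward; pixel columns grow to the right and rows downward; lengths in m; the calibration is good to about 2 mm. A picture is of the moment at which its call begins: read the wrist's pose just before it. calibration takes no time and is no camera call; for the wrist camera it gives the pose at the moment of the call.
- env.sign_off(): hands the job in; it is judged then, once.
The state is a dict: "time": time; "joint_positions": joint angles; "qvel": joint speeds; "joint_efforts": joint torques, N m; "position": TCP position; "tcp_rot": TCP orientation; "wrist_force": force on the tool from outside, world axes, zero at the start; "torque": the same for the moment, N m; "gripper_width": finger opening in m; "grasp_force": force on a finger pad.
Only numpy, scipy, OpenCV 4.12 (cv2) and the standard library are available. Lean on these libraries where they do the work, as an engineer would, in place of code of your own. Each camera call takes 0.05 s, during which the arm holds its last target. There are 200 camera calls.

### The job

Stand the wooden tray on the counter under the lip of the walnut dispenser's chute, then pull the dispenser's slide gate only partway out, so that the two bays farther from its handle empty into the tray (four walnuts) while the bay next to the handle keeps its two. Push the gate fully home again and let go, leaving the tray standing there with the four walnuts in it; do not disturb the other things on the counter.

Things in the scene. Friction and masses are not known exactly. Their poses are not given: they have to be found in the camera images.
- hopper: walnut dispenser, fixed: an upright white bin 119 mm long (its x), 47 mm wide (y), open top 260 mm above the counter, on a wooden foot reaching to y = +35 mm. Origin on the counter under the bin's middle; x points away from the gate handle, z up. Inside, three bays in a row along x, each 35 x 35 mm; their common floor is a slide gate that pulls out towards -x.
- bay_far (a point): floor centre of the bay farthest from the handle, 122 mm above the counter, hopper x = +38 mm; opens first. Each bay holds one portion: two walnuts, one on the other
- bay_mid (a point): floor centre of the middle bay, hopper x = 0, height 122 mm; opens second
- bay_near (a point): floor centre of the bay next to the handle, hopper x = -38 mm, height 122 mm; opens last and is to stay full
- chute_lip (a point): middle of the lower edge of the bare metal chute below the bays (119 mm wide, slopes 25 degrees down to hopper +y): hopper x = 0, y = +65 mm, 55 mm above the counter, underside 50 mm above it. Same axes as the hopper. Walnuts roll down, leave it towards +y and land within about 60 mm of it, up to 60 mm to either side.
- gate (a joint): how far the gate is pulled out, m: 0 = fully home (hard stop), 0.14 = fully out; may start up to 5 mm ajar. About 2 N friction, stays where it is left. The farthest bay has emptied by 0.040, the middle one by 0.078; beyond about 0.095 the last one begins to spill.
- handle (a point): grip point of the gate handle: black upright tab 14 mm thick (hopper y), 18 mm long (x), top at 177 mm, foot at 122 mm on a 12 mm wide tongue; the point is 157 mm up, moves with the gate, hopper axes. Gate home: hopper x = -83.5, y = 0 mm, 24 mm before the bin's end wall, 260 mm high with a 10 mm rim: the gripper must lean back from it about 35 degrees.
- tray_center (a point): plain light wooden open tray (the only rectangular one that is loose), 180 mm (its x) x 100 mm (its y) x 40 mm high, walls and floor 9 mm thick, about 0.3 kg. This point is its centre, 20 mm above its underside; z up. A long wall can be pinched from above.
- tray: the same tray: origin at the centre of its underside, same axes
- nut0: walnut, a ball 30 mm across, 12 g, starts in the bay farthest from the handle (lower one); origin at its centre
- nut1: walnut, a ball 30 mm across, 12 g, starts in the bay farthest from the handle (upper one); origin at its centre
- nut2: walnut, a ball 30 mm across, 12 g, starts in the middle bay (lower one); origin at its centre
- nut3: walnut, a ball 30 mm across, 12 g, starts in the middle bay (upper one); origin at its centre
- nut4: walnut, a ball 30 mm across, 12 g, starts in the bay next to the handle (lower one); origin at its centre
- nut5: walnut, a ball 30 mm across, 12 g, starts in the bay next to the handle (upper one); origin at its centre
- bowl: white round bowl, 104 mm across, 50 mm high; origin at the centre of its underside. Not part of the job.
- mug: white mug, 80 mm across, 90 mm high, with a handle; origin at the centre of its underside. Not part of the job.
- vitamin_jar: white screw-top jar, 56 mm across, 85 mm high; origin at the centre of its underside. Not part of the job.
- pill_jar: small amber jar with a black cap, 44 mm across, 80 mm high; origin at the centre of its underside. Not part of the job.
- sugar_tin: plain aluminium tin, 72 mm across, 110 mm high; origin at the centre of its underside. Not part of the job.
- spoon: wooden spoon 200 mm long lying flat on the counter; origin on the counter under it. Not part of the job.
Things that resemble listed ones, but are neither listed nor needed, are in the scene too. What is shaped like the tray but orange or purple is not meant.

How it is judged:
By the outcome, as a careful person would: the job done as asked, in the order asked, and still so for the second after the job is handed in, with the robot touching nothing.
It also fails if it takes over 67 s, if anything falls off the work surface, if the arm or the gripper's body presses on something with over 40 N, if the wrist force passes 120 N, or if a joint passes its speed limit or range.

## Working session

There is one attempt and no reset: what is moved stays moved. The work goes in short steps, Python scripts to look and compute and a shell command to move; the robot and the scene stay as the last step left them, time stands still between calls to the robot, and variables do not carry over. Pictures are saved under pics/ and viewed, at most 10 in all, crops included, and the job is handed in when it is done.

```bash
mkdir -p pics; ls; cat > h.py <<'E'
import numpy as np, cv2
from cell import status, vision, env
def ray(c,uv):
    K=np.array([[c['fx'],0,c['cx']],[0,c['fy'],c['cy']],[0,0,1]],float)
    p=cv2.undistortPoints(np.array(uv,float).reshape(-1,1,2),K,np.array(c['D'],float)).reshape(-1,2)
    R=np.array(c['R']);t=np.array(c['t'])
    return -R.T@t,np.c_[p,np.ones(len(p))]@R
def plane(c,uv,z):
    o,d=ray(c,uv); return o+d*((z-o[2])/d[:,2])[:,None]
def two(c1,u1,c2,u2):
    o1,d1=ray(c1,u1);o2,d2=ray(c2,u2)
    r=[]
    for a,b in zip(d1,d2):
        s=np.linalg.lstsq(np.c_[a,-b],o2-o1,rcond=None)[0]
        p,q=o1+s[0]*a,o2+s[1]*b; r.append(np.r_[(p+q)/2,np.linalg.norm(p-q)])
    return np.array(r)
def proj(c,X):
    K=np.array([[c['fx'],0,c['cx']],[0,c['fy'],c['cy']],[0,0,1]],float)
    return cv2.projectPoints(np.array(X,float).reshape(-1,1,3),cv2.Rodrigues(np.array(c['R'],float))[0],np.array(c['t'],float),K,np.array(c['D'],float))[0].reshape(-1,2)
def snap(n,f):
    im=vision.snapshot(n); cv2.imwrite(f'pics/{f}.png',im[:,:,::-1]); return im
E
python3 - <<'E'
from h import *
for n in ('top','side'):
    snap(n,n+'1'); c=vision.calibration(n); o,d=ray(c,[[320,240]]); print(n,o,d)
s=status.read_state(); print(s)
E
```

```text
pics
top [0.34755794 0.06433503 1.62579182] [[ 0.10534832 -0.02081334 -0.99425821]]
side [-0.08695247  0.67837593  0.80877623] [[ 0.54599966 -0.55610384 -0.62664782]]
{'time': 0.1, 'joint_positions': array([-1.31971675e+00,  3.08937578e-01,  1.63510041e+00, -2.33695215e-05,
        1.19966663e+00, -6.96710588e-02]), 'qvel': array([ 9.69071682e-04, -2.31007692e-03, -2.84447658e-03,  5.70285031e-04,
       -1.97022352e-03,  2.99081097e-05]), 'joint_efforts': array([-1.15767332e-03, -4.16409194e+01, -2.77643591e+01, -9.22403342e-05,
        4.06563340e-03, -1.81209151e-05]), 'position': array([ 0.19684515, -0.59239296,  0.23013006]), 'tcp_rot': array([-3.09920142e+00, -5.01354521e-01,  3.34327378e-04]), 'wrist_force': array([ 0.01707009, -0.00045793, -0.125669  ]), 'torque': array([-0.00207513, -0.02349894,  0.0140747 ]), 'grasp_force': 0.0, 'gripper_width': 0.08572660482749238}
```

View pics/top1.png

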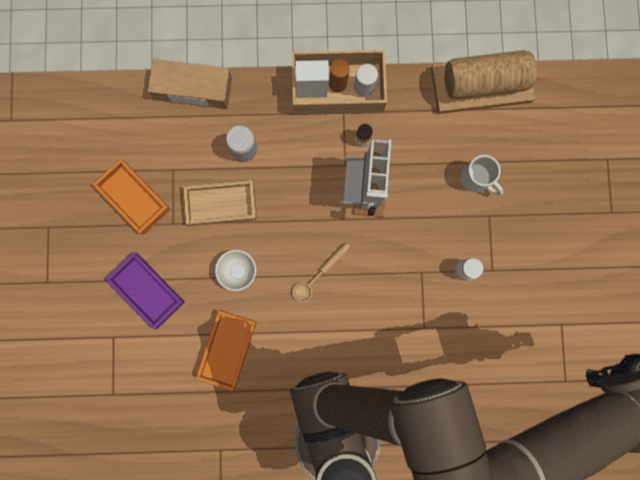

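View pics/side1.png

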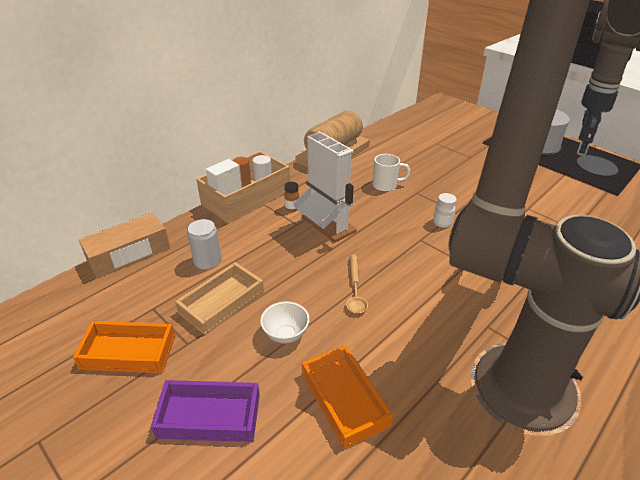

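Top view: the tray is at (219,203), the bin top at (378,173), the chute to its left (world +y) at (355,182), and the black handle near (371,210), facing the robot. The other tray shapes are orange or purple. I'll zoom in on the hopper and the tray.

```bash
python3 - <<'E'
import cv2,numpy as np
a=cv2.imread('pics/top1.png');b=cv2.imread('pics/side1.png')
f=lambda i,x,y,w,h,s:cv2.resize(i[y:y+h,x:x+w],None,fx=s,fy=s,interpolation=cv2.INTER_CUBIC)
L=np.hstack([f(a,330,130,80,100,5),f(b,290,120,80,100,5)])
cv2.imwrite('pics/crop1.png',L)
# tray mask
hsv=cv2.cvtColor(a,cv2.COLOR_BGR2HSV); print(hsv[203,219],hsv[185,205],hsv[203,270],hsv[225,215])
E
```

```text
[ 17 107 184] [ 17 105 182] [ 14 120 161] [ 14 116 162]
```

View pics/crop1.png

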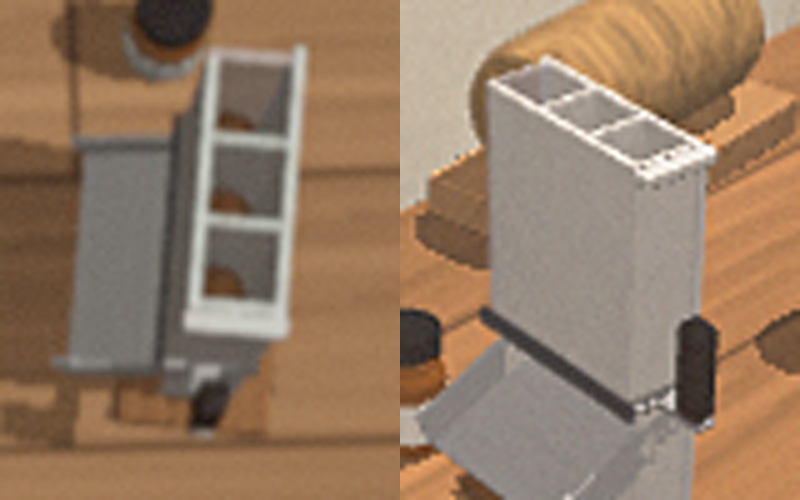

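The crop shows the three bays, with the dividers meeting the rim at crop rows 137 and 219. The handle end has a thicker rim, and the black handle tab is at crop (210,400). In the side view its top is at crop (697,322).

```bash
python3 - <<'E'
from h import *
T=vision.calibration('top');S=vision.calibration('side')
a=lambda L:[(330+u/5,130+v/5) for u,v in L]
b=lambda L:[(290+(u-400)/5,120+v/5) for u,v in L]
cor=plane(T,a([(209,48),(306,48),(289,335),(184,330)]),.26); print('rim',cor.round(4))
print('len',np.linalg.norm(cor[0]-cor[3]),np.linalg.norm(cor[1]-cor[2]),'wid',np.linalg.norm(cor[0]-cor[1]),np.linalg.norm(cor[2]-cor[3]))
dv=plane(T,a([(210,137),(298,137),(205,219),(292,219)]),.26);print('div',dv.round(4),dv.mean(0))
print('tri rim',two(T,a([(209,48),(306,48),(289,335),(184,330)]),S,b([(492,82),(545,60),(713,155),(640,178)])).round(4))
ims={n:cv2.imread(f'pics/{n}1.png') for n in('top','side')}
for n,(x,y,w,h) in dict(top=(362,200,20,22),side=(335,175,25,35)).items():
    g=ims[n][y:y+h,x:x+w].max(2)<55
    v,u=np.nonzero(g);print(n,len(u),u.min()+x,u.max()+x,v.min()+y,v.max()+y,u.mean()+x,v.mean()+y)
# tray
hsv=cv2.cvtColor(cv2.GaussianBlur(ims['top'],(3,3),0),cv2.COLOR_BGR2HSV)
m=cv2.inRange(hsv,(15,70,168),(22,150,255)); k=np.zeros_like(m);k[165:240,165:275]=m[165:240,165:275]
k=cv2.morphologyEx(k,cv2.MORPH_CLOSE,np.ones((5,5)));k=cv2.morphologyEx(k,cv2.MORPH_OPEN,np.ones((5,5)))
cs=max(cv2.findContours(k,0,2)[0],key=cv2.contourArea);bx=cv2.boxPoints(cv2.minAreaRect(cs));print(bx)
p=plane(T,bx,.04);print(p.round(4),p.mean(0),np.linalg.norm(np.diff(p,axis=0),axis=1))
A=cv2.resize(ims['top'][160:240,170:270],None,fx=4,fy=4,interpolation=cv2.INTER_CUBIC);B=cv2.resize(ims['side'][255:335,170:270],None,fx=4,fy=4,interpolation=cv2.INTER_CUBIC)
cv2.imwrite('pics/crop2.png',np.hstack([A,B]))
for n,z,uv in[('bowl',.05,(236,270)),('jar',.085,(472,268)),('tin',.11,(240,137)),('mug',.09,(485,168)),('pill',.08,(364,132)),('spoonL',0,(302,292)),('spoonH',.0,(347,247))]: print(n,plane(T,[uv],z).round(3))
E
```

```text
rim [[ 0.7171 -0.0879  0.26  ]
 [ 0.716  -0.1318  0.26  ]
 [ 0.5848 -0.1187  0.26  ]
 [ 0.5884 -0.0718  0.26  ]]
len 0.12977778488527877 0.1318106228568625 wid 0.043889142000126447 0.047050134059649903
div [[ 0.6761 -0.0868  0.26  ]
 [ 0.6751 -0.1265  0.26  ]
 [ 0.6386 -0.0831  0.26  ]
 [ 0.6376 -0.1222  0.26  ]] [ 0.65683034 -0.10466821  0.26      ]
tri rim [[ 7.154e-01 -9.050e-02  2.570e-01  6.700e-03]
 [ 7.168e-01 -1.335e-01  2.537e-01  2.400e-03]
 [ 5.860e-01 -1.199e-01  2.524e-01  5.000e-04]
 [ 5.893e-01 -7.180e-02  2.569e-01  1.000e-03]]
top 29 368 374 207 214 370.6896551724138 210.86206896551724
side 43 346 352 184 203 349.37209302325584 193.97674418604652
[[182.88965 185.67589]
 [244.04828 180.57933]
 [247.15863 217.90346]
 [186.      223.00002]]
[[0.667  0.3827 0.04  ]
 [0.6762 0.224  0.04  ]
 [0.5781 0.2175 0.04  ]
 [0.5691 0.3752 0.04  ]] [0.62259664 0.29986085 0.04      ] [0.15897739 0.09837354 0.15794533]
bowl [[0.444 0.247 0.05 ]]
jar [[ 0.43  -0.345  0.085]]
tin [[0.773 0.225 0.11 ]]
mug [[ 0.682 -0.391  0.09 ]]
pill [[ 0.786 -0.089  0.08 ]]
spoonL [[0.384 0.081 0.   ]]
spoonH [[ 0.499 -0.04   0.   ]]
```

View pics/crop2.png

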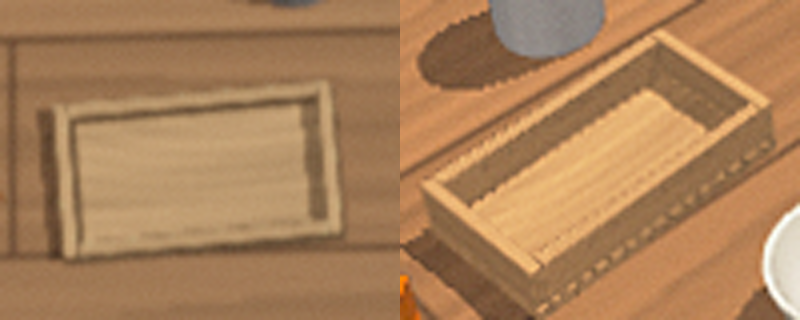

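The crop gives clean outer top corners for the tray: (52,106), (331,81), (343,236) and (66,260). I'll work out its pose and the moves.

```bash
python3 - <<'E'
from h import *
T=vision.calibration('top');S=vision.calibration('side')
t=[(170+u/4,160+v/4) for u,v in[(52,106),(331,81),(343,236),(66,260)]]
s=[(170+(u-400)/4,255+v/4) for u,v in[(425,183),(657,33),(772,103),(540,270)]]
p=plane(T,t,.04);print(p.round(4),p.mean(0).round(4),np.linalg.norm(np.roll(p,-1,0)-p,axis=1).round(4))
e=p[0]+p[3]-p[1]-p[2];yaw=np.degrees(np.arctan2(e[1],e[0]));print('long axis yaw',yaw)
q=plane(S,s,.04);print('side',q.round(4),q.mean(0).round(4))
n=np.array([-1*np.sin(np.radians(yaw)),np.cos(np.radians(yaw)),0]) 
print('near wall mid',(p.mean(0)+n*.0455).round(4),n)
h=np.array([.657,-.104]);a=np.radians(-6.3);R=np.array([[np.cos(a),-np.sin(a)],[np.sin(a),np.cos(a)]])
for nm,x in dict(handle=(-.0835,0),lip=(0,.065),tray=(0,.098),wall=(0,.1435)).items(): print(nm,(h+R@x).round(4))
# handle check: project expected handle top centre & foot
for z in(.177,.157,.122):
  X=np.r_[h+R@(-.0835,0),z];print(z,proj(T,X).round(1),proj(S,X).round(1))
print('handle tri mid',two(T,[(370.9,208)],S,[(349.3,186)]))
E
```

```text
[[0.6648 0.3824 0.04  ]
 [0.6765 0.2014 0.04  ]
 [0.5746 0.1954 0.04  ]
 [0.5638 0.374  0.04  ]] [0.6199 0.2883 0.04  ] [0.1814 0.1021 0.1789 0.1013]
long axis yaw 93.57919588768094
side [[0.6594 0.3785 0.04  ]
 [0.6681 0.2083 0.04  ]
 [0.5708 0.1986 0.04  ]
 [0.56   0.3698 0.04  ]] [0.6146 0.2888 0.04  ]
near wall mid [0.5745 0.2855 0.04  ] [-0.99804946 -0.06242813  0.        ]
handle [ 0.574  -0.0948]
lip [ 0.6641 -0.0394]
tray [ 0.6678 -0.0066]
wall [0.6727 0.0386]
0.177 [[373.5 207.9]] [[348.1 182.8]]
0.157 [[372.6 209.2]] [[347.8 189.6]]
0.122 [[371.2 211.4]] [[347.3 201. ]]
handle tri mid [[ 0.57195655 -0.09172507  0.17048999  0.00758675]]
```

```bash
python3 -m inch '{"gripper":[0.05,0.05,0.05,0.05,0.05,0.05,0.05,0.05],"delta_pos":[[0.02,0.04,0.01],[0.04,0.08,0.02],[0.06,0.12,0.03],[0.08,0.16,0.03],[0.1,0.2,0.03],[0.12,0.24,0.03],[0.14,0.28,0.03],[0.16,0.32,0.03]],"twist":[[0,0,4],[0,0,8],[0,0,12],[0,0,16],[0,0,20],[0,0,24],[0,0,28],[0,0,32]]}' 60
```

```text
time: 0.9
position: [0.3573, -0.2712, 0.261]
tcp_rot: [-2.841, -1.34, -0.0]
wrist_force: [0.8, -0.3, 0.1]
gripper_width: 0.05
grasp_force: 0.0
```

```bash
python3 -m inch '{"gripper":[0.05,0.05,0.05,0.05,0.05,0.05,0.05,0.05],"delta_pos":[[0.015,0.04,0],[0.03,0.08,0],[0.045,0.12,0],[0.06,0.16,0],[0.075,0.2,0],[0.09,0.24,0],[0.1,0.28,0],[0.11,0.32,0]],"twist":[[0,0,5],[0,0,10],[0,0,15],[0,0,20],[0,0,25],[0,0,30],[0,0,35],[0,0,40]]}' && python3 -m inch '{"gripper":[0.05,0.05,0.05,0.05,0.05,0.05,0.05,0.05],"delta_pos":[[0.015,0.04,0],[0.03,0.08,-0.01],[0.045,0.12,-0.03],[0.06,0.16,-0.05],[0.075,0.2,-0.07],[0.09,0.22,-0.08],[0.1,0.237,-0.09],[0.106,0.237,-0.09]],"twist":[[0,0,0.5],[0,0,1],[0,0,1.5],[0,0,2],[0,0,2.5],[0,0,3.2],[0,0,3.2],[0,0,3.2]]}' && python3 - <<'E'
from h import *
c=vision.calibration('wrist');snap('wrist','w1')
s=status.read_state();print(s['time'],s['position'],s['tcp_rot'])
o,d=ray(c,[[320,240]]);print(o,d)
print(proj(c,[[.5745,.2855,.04],[.6648,.3824,.04],[.6765,.2014,.04],[.5746,.1954,.04],[.5638,.374,.04]]).round())
E
```

```text
time: 1.7
position: [0.4669, 0.0486, 0.261]
tcp_rot: [-2.21, -2.233, 0.001]
wrist_force: [0.6, 0.4, -0.4]
gripper_width: 0.0498
grasp_force: 0.0
time: 2.5
position: [0.5719, 0.2855, 0.1685]
tcp_rot: [-2.147, -2.291, 0.005]
wrist_force: [0.2, -0.7, -0.5]
gripper_width: 0.0499
grasp_force: 0.0
2.55 [0.57324877 0.28423732 0.16962242] [-2.148954   -2.29116052  0.00327082]
[0.56831412 0.35996685 0.31117734] [[ 0.0081082  -0.29176683 -0.95647916]]
[[326. 229.]
 [475.  94.]
 [450. 342.]
 [318. 341.]
 [319.  96.]]
```

View pics/w1.png

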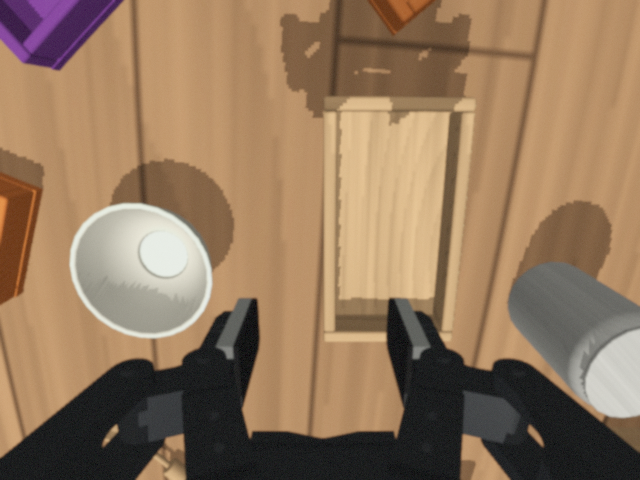

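Wrist view: the tray's near long wall top runs from (330,100) to (330,340), with its outer edge at x = 324. I'll convert that.

```bash
python3 - <<'E'
from h import *
c=vision.calibration('wrist')
p=plane(c,[(324,97),(475,97),(453,341),(324,341),(330,110),(330,330)],.04);print(p.round(4),p[:4].mean(0).round(4))
print(np.linalg.norm(np.roll(p[:4],-1,0)-p[:4],axis=1))
print('mid near wall',p[4:].mean(0).round(4))
R=cv2.Rodrigues(status.read_state()['tcp_rot'])[0];print(np.degrees(np.arctan2(R[1,1],R[0,1])),status.read_state()['position'])
E
```

```text
[[0.5688 0.3725 0.04  ]
 [0.667  0.3795 0.04  ]
 [0.6812 0.2    0.04  ]
 [0.5805 0.1939 0.04  ]
 [0.5732 0.3646 0.04  ]
 [0.5845 0.2039 0.04  ]] [0.6244 0.2865 0.04  ]
[0.0984374  0.18006506 0.10088445 0.1789399 ]
mid near wall [0.5788 0.2842 0.04  ]
3.6687873449467676 [0.57324877 0.28423732 0.16962242]
```

```bash
python3 -m inch '{"gripper":[0.05,0.05,0.05,0.05,0.05,0.05,0.05,0.05],"delta_pos":[[0.006,0,-0.03],[0.006,0,-0.07],[0.006,0,-0.105],[0.006,0,-0.13],[0.006,0,-0.145],[0.006,0,-0.153],[0.006,0,-0.155],[0.006,0,-0.155]],"twist":[[0,0,0],[0,0,0],[0,0,0],[0,0,0],[0,0,0],[0,0,0],[0,0,0],[0,0,0]]}' && python3 -m inch '{"gripper":[0,0,0,0,0,0,0],"delta_pos":[[0,0,0],[0,0,0],[0,0,0],[0,0,0],[0,0,0],[0,0,0],[0,0,0]],"twist":[[0,0,0],[0,0,0],[0,0,0],[0,0,0],[0,0,0],[0,0,0],[0,0,0]]}' 60
```

```text
time: 3.35
position: [0.5801, 0.284, 0.0175]
tcp_rot: [2.151, 2.289, 0.003]
wrist_force: [-0.0, -0.1, 0.7]
gripper_width: 0.0499
grasp_force: 0.0
time: 4.05
position: [0.5793, 0.2843, 0.0175]
tcp_rot: [2.151, 2.29, 0.001]
wrist_force: [-2.3, 0.0, 5.9]
gripper_width: 0.0079
grasp_force: 61.8
```

```bash
python3 -m inch '{"gripper":[0,0,0,0,0,0,0,0],"delta_pos":[[0,0,0.01],[0,-0.01,0.025],[0,-0.035,0.04],[0,-0.065,0.05],[0,-0.095,0.05],[0.01,-0.125,0.05],[0.02,-0.145,0.05],[0.03,-0.155,0.05]],"twist":[[0,0,0],[0,0,0],[0,0,-2],[0,0,-8],[0,0,-15],[0,0,-22],[0,0,-30],[0,0,-38]]}' && python3 -m inch '{"gripper":[0,0,0,0,0,0,0,0],"delta_pos":[[0.01,-0.005,0],[0.02,-0.01,-0.01],[0.03,-0.015,-0.02],[0.04,-0.02,-0.03],[0.05,-0.025,-0.035],[0.058,-0.03,-0.04],[0.062,-0.03,-0.04],[0.063,-0.03,-0.04]],"twist":[[0,0,-8],[0,0,-16],[0,0,-24],[0,0,-32],[0,0,-40],[0,0,-48],[0,0,-56],[0,0,-62]]}' && python3 - <<'E'
from h import *
s=status.read_state();print(s['position'],s['gripper_width'],s['grasp_force'],s['wrist_force'])
a=snap('top','top2');b=snap('side','side2')
f=lambda i,x,y,w,h,k:cv2.resize(i[y:y+h,x:x+w],None,fx=k,fy=k,interpolation=cv2.INTER_CUBIC)
cv2.imwrite('pics/crop3.png',np.hstack([f(a,280,120,130,150,3),f(b,220,130,130,150,3)])[:,:,::-1])
E
```

```text
time: 4.85
position: [0.609, 0.1259, 0.0669]
tcp_rot: [2.784, 1.454, -0.001]
wrist_force: [-0.9, 0.6, -2.8]
gripper_width: 0.0077
grasp_force: 60.5
time: 5.65
position: [0.6725, 0.0977, 0.0265]
tcp_rot: [3.136, -0.185, 0.001]
wrist_force: [0.1, 0.5, -2.5]
gripper_width: 0.0076
grasp_force: 60.5
[0.67247252 0.09767325 0.02648652] 0.007603472385825941 60.52967190742493 [ 0.1472682   0.47054605 -2.52186718]
```

View pics/crop3.png

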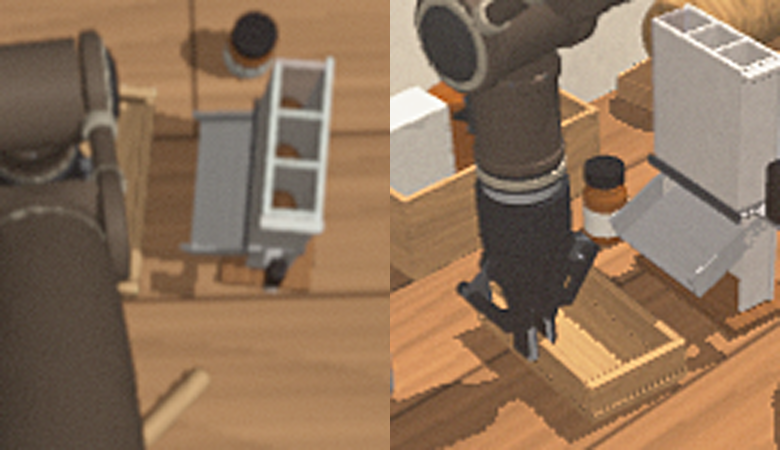

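The tray is held level beside the chute. The lip corners are at crop (195,115) and (183,250) in the top view, and (612,222) and (697,293) in the side view. The pill jar and spoon are clear.

```bash
python3 - <<'E'
from h import *
T=vision.calibration('top');S=vision.calibration('side')
p=two(T,[(345,158.3),(341,203.3)],S,[(294,204),(322.3,227.7)]);print(p.round(4),p.mean(0).round(4))
q=plane(T,[(345,158.3),(341,203.3)],.058);print(q.round(4),q.mean(0));e=q[0]-q[1];print(np.degrees(np.arctan2(e[1],e[0])),np.linalg.norm(e))
s=status.read_state();R=cv2.Rodrigues(s['tcp_rot'])[0];print(np.degrees(np.arctan2(R[1,1],R[0,1])),s['position'])
E
```

```text
[[ 0.7204 -0.0395  0.0691  0.0027]
 [ 0.6038 -0.0278  0.0565  0.0083]] [ 0.6621 -0.0336  0.0628  0.0055]
[[ 0.7241 -0.0393  0.058 ]
 [ 0.6068 -0.0251  0.058 ]] [ 0.6654527  -0.03216681  0.058     ]
-6.901535386940157 0.11821458216851868
-96.447172873353 [0.67221442 0.09797469 0.02664205]
```

```bash
python3 -m inch '{"gripper":[0,0,0,0,0,0,0,0],"delta_pos":[[0,-0.01,-0.004],[0,-0.025,-0.006],[0,-0.04,-0.006],[0,-0.052,-0.006],[0,-0.058,-0.006],[0,-0.058,-0.008],[0,-0.058,-0.0095],[0,-0.058,-0.0095]],"twist":[[0,0,0],[0,0,0],[0,0,0],[0,0,0],[0,0,0],[0,0,0],[0,0,0],[0,0,0]]}' && python3 -m inch '{"gripper":[0.03,0.03,0.03,0.03,0.03,0.03],"delta_pos":[[0,0,0],[0,0,0],[0,0,0.0],[0,0,0.03],[0,0.01,0.07],[0,0.03,0.12]],"twist":[[0,0,0],[0,0,0],[0,0,0],[0,0,0],[0,0,0],[0,0,0]]}' 60
```

```text
time: 6.55
position: [0.6725, 0.0407, 0.0175]
tcp_rot: [3.136, -0.175, 0.001]
wrist_force: [-0.8, -3.2, 1.4]
gripper_width: 0.0078
grasp_force: 61.0
time: 7.15
position: [0.6706, 0.0689, 0.1324]
tcp_rot: [3.136, -0.178, -0.006]
wrist_force: [1.4, -0.9, 0.2]
gripper_width: 0.0301
grasp_force: 0.0
```

```bash
python3 -m inch '{"gripper":[0.045,0.045,0.045,0.045,0.045,0.045,0.045,0.045],"delta_pos":[[0,0,0.03],[-0.02,0,0.06],[-0.05,0,0.09],[-0.08,-0.01,0.11],[-0.11,-0.03,0.118],[-0.13,-0.05,0.118],[-0.145,-0.06,0.118],[-0.15,-0.07,0.118]],"twist":[[0,0,0],[0,0,0],[0,0,0],[0,0,0],[0,0,0],[0,0,0],[0,0,0],[0,0,0]]}' && python3 -m inch '{"gripper":[0.045,0.045,0.045,0.045,0.045,0.045,0.045,0.045],"delta_pos":[[0,-0.02,0],[0,-0.04,0],[0,-0.06,0],[0,-0.075,-0.005],[0,-0.085,-0.015],[0.005,-0.09,-0.025],[0.006,-0.09,-0.03],[0.006,-0.09,-0.03]],"twist":[[-0.8,-7,0],[-1.5,-14,0],[-2.3,-21,0],[-3,-28,0],[-3.8,-34.8,0],[-3.8,-34.8,0],[-3.8,-34.8,0],[-3.8,-34.8,0]]}' && python3 - <<'E'
from h import *
s=status.read_state();c=vision.calibration('wrist');a=snap('wrist','w2')
R=cv2.Rodrigues(s['tcp_rot'])[0];print(s['time'],s['position'],R.round(3))
print(proj(c,[[.574,-.0935,.177],[.574,-.0935,.157],s['position']]).round())
b=snap('side','side3')
cv2.imwrite('pics/comb4.png',np.hstack([cv2.resize(a,(480,360)),b[120:300,200:360].repeat(2,0).repeat(2,1)])[:,:,::-1])
E
```

```text
time: 7.95
position: [0.5207, -0.0008, 0.2515]
tcp_rot: [-3.136, 0.176, -0.0]
wrist_force: [-1.2, 0.7, -0.6]
gripper_width: 0.0451
grasp_force: 0.0
time: 8.75
position: [0.5287, -0.0907, 0.2212]
tcp_rot: [2.962, -0.166, 0.934]
wrist_force: [0.1, 0.3, 0.5]
gripper_width: 0.0448
grasp_force: 0.0
8.75 [ 0.52868629 -0.09071588  0.22121812] [[ 0.814 -0.111  0.57 ]
 [-0.092 -0.994 -0.062]
 [ 0.573 -0.002 -0.819]]
[[318. 242.]
 [319. 253.]
 [322. 317.]]
```

View pics/comb4.png

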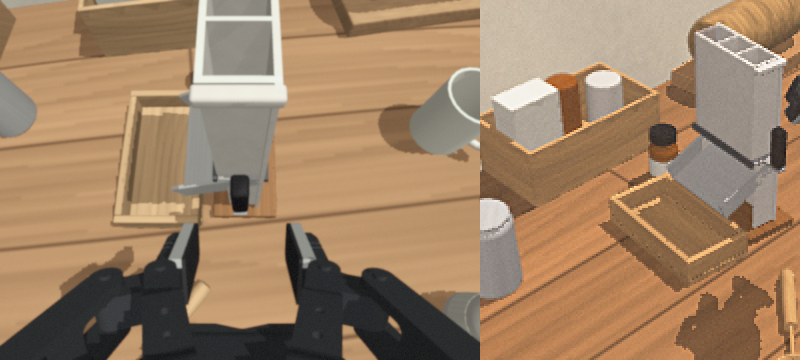

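The tray stands under the lip. The handle's top is at about (320,240) in the wrist view, against (318,242) predicted, so it lies between the fingers. I'll approach along the tool axis and grip.

```bash
python3 -m inch '{"gripper":[0.045,0.045,0.045,0.045,0.045,0.045,0.045],"delta_pos":[[0.013,-0.001,-0.018],[0.028,-0.002,-0.038],[0.04,-0.003,-0.055],[0.048,-0.004,-0.066],[0.053,-0.004,-0.073],[0.055,-0.004,-0.076],[0.055,-0.004,-0.076]],"twist":[[0,0,0],[0,0,0],[0,0,0],[0,0,0],[0,0,0],[0,0,0],[0,0,0]]}' && python3 -m inch '{"gripper":[0,0,0,0,0,0],"delta_pos":[[0,0,0],[0,0,0],[0,0,0],[0,0,0],[0,0,0],[0,0,0]],"twist":[[0,0,0],[0,0,0],[0,0,0],[0,0,0],[0,0,0],[0,0,0]]}' 40; python3 - <<'E'
from h import *
s=status.read_state();print(s['position'],s['wrist_force'])
E
```

```text
time: 9.55
position: [0.5836, -0.0943, 0.1454]
tcp_rot: [2.962, -0.165, 0.935]
wrist_force: [-1.1, -0.5, 0.2]
gripper_width: 0.0453
grasp_force: 0.0
time: 10.15
position: [0.5836, -0.0949, 0.1461]
tcp_rot: [2.96, -0.166, 0.937]
wrist_force: [-2.5, 1.0, 3.9]
gripper_width: 0.0135
grasp_force: 41.5
[ 0.58363801 -0.09486463  0.14612546] [-2.52288019  0.95440528  3.91314369]
```

Gripped (13.5 mm). I'll push gently home first to find the zero.

```bash
for i in 1 2 3; do python3 -m inch '{"gripper":[0,0],"delta_pos":[[0.001,0,0],[0.002,0,0]],"twist":[[0,0,0],[0,0,0]]}' | grep -E "position|force"; done
```

```text
position: [0.5851, -0.0949, 0.146]
wrist_force: [-19.0, -2.4, 19.7]
grasp_force: 44.8
position: [0.5853, -0.0949, 0.146]
wrist_force: [-35.9, -3.7, 34.1]
grasp_force: 47.8
position: [0.5854, -0.0948, 0.1459]
wrist_force: [-52.6, -4.3, 47.9]
grasp_force: 50.8
```

The hard stop is at TCP x ≈ 0.585. Next I'll pull to about 0.086 m.

```bash
python3 -m inch '{"gripper":[0,0,0,0,0,0,0,0],"delta_pos":[[-0.004,0,0],[-0.01,0.001,0],[-0.018,0.0015,0],[-0.026,0.0025,0],[-0.034,0.0035,0],[-0.042,0.0045,0],[-0.046,0.0045,0],[-0.046,0.0045,0]],"twist":[[0,0,0],[0,0,0],[0,0,0],[0,0,0],[0,0,0],[0,0,0],[0,0,0],[0,0,0]]}' | grep -E "posi|force" && python3 -m inch '{"gripper":[0,0,0,0,0,0,0,0],"delta_pos":[[-0.008,0.001,0],[-0.016,0.002,0],[-0.024,0.003,0],[-0.032,0.004,0],[-0.038,0.0045,0],[-0.042,0.005,0],[-0.044,0.005,0],[-0.044,0.005,0]],"twist":[[0,0,0],[0,0,0],[0,0,0],[0,0,0],[0,0,0],[0,0,0],[0,0,0],[0,0,0]]}'; python3 - <<'E'
from h import *
for i in range(8): a=vision.snapshot('top')
b=snap('side','side5');a=snap('top','top5')
f=lambda i,x,y,w,h,k:cv2.resize(i[y:y+h,x:x+w],None,fx=k,fy=k,interpolation=cv2.INTER_CUBIC)
cv2.imwrite('pics/crop5.png',np.hstack([f(a,310,110,110,130,3.5),f(b,250,120,110,130,3.5)])[:,:,::-1])
s=status.read_state();print(s['time'],s['position'],s['wrist_force'])
E
```

```text
position: [0.5429, -0.0901, 0.1461]
wrist_force: [-2.2, -1.1, 8.3]
grasp_force: 42.1
time: 12.35
position: [0.499, -0.0851, 0.1461]
tcp_rot: [2.96, -0.166, 0.937]
wrist_force: [-2.1, -0.8, 9.7]
gripper_width: 0.0131
grasp_force: 42.3
12.85 [ 0.49909232 -0.08510581  0.14607652] [-2.19138604 -0.30546573  9.76172856]
```

View pics/crop5.png

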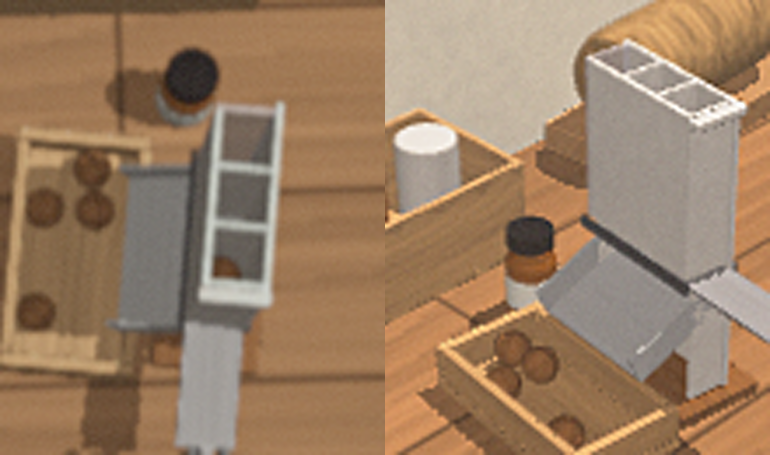

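Four walnuts are in the tray, at crop (92,167), (95,208), (45,207) and (37,311). The far and middle bays are empty and the near bay still holds its nuts. Now I'll push the gate home.

```bash
python3 -m inch '{"gripper":[0,0,0,0,0,0,0],"delta_pos":[[0.008,-0.001,0],[0.018,-0.002,0],[0.028,-0.003,0],[0.036,-0.004,0],[0.042,-0.0045,0],[0.044,-0.005,0],[0.044,-0.005,0]],"twist":[[0,0,0],[0,0,0],[0,0,0],[0,0,0],[0,0,0],[0,0,0],[0,0,0]]}' | grep -E "posi|force" && python3 -m inch '{"gripper":[0,0,0,0,0,0,0,0],"delta_pos":[[0.008,-0.001,0],[0.018,-0.002,0],[0.028,-0.003,0],[0.036,-0.004,0],[0.041,-0.0045,0],[0.0435,-0.0045,0],[0.045,-0.0045,0],[0.045,-0.0045,0]],"twist":[[0,0,0],[0,0,0],[0,0,0],[0,0,0],[0,0,0],[0,0,0],[0,0,0],[0,0,0]]}'
```

```text
position: [0.5435, -0.0902, 0.1461]
wrist_force: [2.4, -1.5, 5.7]
grasp_force: 41.6
time: 14.35
position: [0.5852, -0.0949, 0.146]
tcp_rot: [2.962, -0.165, 0.932]
wrist_force: [-26.7, -4.1, 29.7]
gripper_width: 0.0136
grasp_force: 46.6
```

At the hard stop again. I'll relax most of the push, open and retreat along the tool axis.

```bash
python3 -m inch '{"gripper":[0,0.045,0.045,0.045,0.045,0.045,0.045,0.045],"delta_pos":[[-0.002,0,0],[-0.002,0,0],[-0.002,0,0],[-0.002,0,0],[-0.002,0,0],[-0.015,0.001,0.018],[-0.035,0.003,0.045],[-0.06,0.005,0.08]],"twist":[[0,0,0],[0,0,0],[0,0,0],[0,0,0],[0,0,0],[0,0,0],[0,0,0],[0,0,0]]}' && python3 -m inch '{"gripper":[0.045,0.045,0.045,0.045],"delta_pos":[[-0.02,0,0.03],[-0.04,0,0.05],[-0.06,0,0.06],[-0.06,0,0.06]],"twist":[[0,0,0],[0,0,0],[0,0,0],[0,0,0]]}' | head -2; python3 - <<'E'
from h import *
b=snap('side','side6');a=snap('top','top6');w=snap('wrist','w6')
f=lambda i,x,y,w,h,k:cv2.resize(i[y:y+h,x:x+w],None,fx=k,fy=k,interpolation=cv2.INTER_CUBIC)
cv2.imwrite('pics/crop6.png',np.hstack([f(a,310,110,80,130,3.5),f(b,270,120,90,130,3.5),f(w,200,120,200,455//2+1,1.0*455/228)[:455,:200]])[:,:,::-1])
S=vision.calibration('side')
m=b[175:210,335:360].max(2)<55;v,u=np.nonzero(m);print('handle side px',u.min()+335,u.max()+335,v.min()+175,v.max()+175,u.mean()+335,v.mean()+175)
E
```

```text
time: 15.15
position: [0.5262, -0.0889, 0.2233]
tcp_rot: [2.966, -0.166, 0.926]
wrist_force: [0.6, -0.2, 0.2]
gripper_width: 0.0453
grasp_force: 0.0
time: 15.55
position: [0.4674, -0.0896, 0.2868]
handle side px 345 352 184 203 348.7042253521127 193.5211267605634
```

View pics/crop6.png

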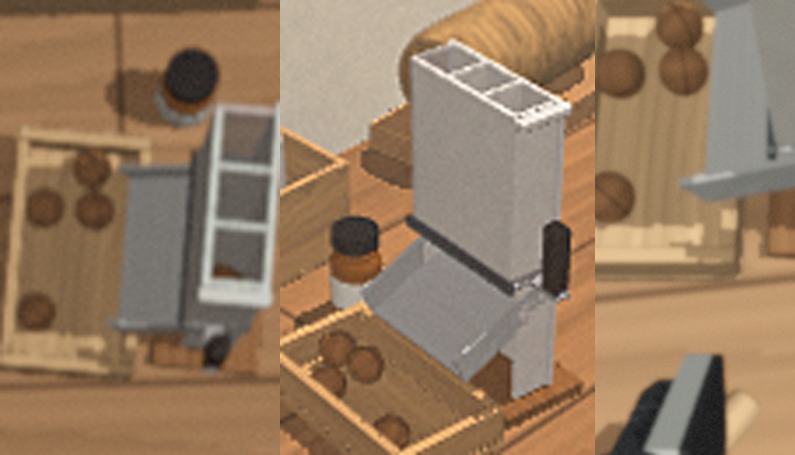

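The gate is home (the handle's side-view position matches the start), four walnuts are in the tray, the near bay is still filled and the gripper is clear. Handing in.

```bash
python3 -c "
from cell import env; print(env.sign_off())"
```

```text
the job is handed in; nothing more can be done
None
```

The job is handed in at about 16 s: the tray stands under the chute lip with four walnuts in it, the gate is pushed home and released, and the near bay still holds walnuts (the last picture shows the top one; none fell elsewhere in view).

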